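# Set the desk air regulator to its mark and lock it under its cover

## Task

Set the small air regulator for the sherd blower: turn its black knob until the white pointer line is in line with the red mark on the dial, and let go of the knob. Then slide the yellow lock cover over the knob, fully home against its stops, so that the setting cannot be changed. Leave the brush and the little bottle behind it where they are.

Things in the scene. Friction and masses are not known exactly. Their poses are not given: they have to be found in the camera images.
- regulator: Grey desktop air regulator, 108 x 200 mm, deck (top face) 32 mm above the desk, fixed. Origin: centre of its underside; x points to its back, y along its length (to the left), z up; turned by up to 0.35 rad. Knob and white round dial (37 mm radius) at its right end, yellow cover at its left end. Two air fittings stand 18 mm out of its back.
- knob_axis (a point): Point on the knob's axis at deck height (32 mm above the desk); at (0, -53, 32) mm in the regulator's frame. The black knob has a 54 mm round skirt, 2 to 10 mm above the deck, and on it an upright bar grip 46 mm long, 16 mm thick, from 10 to 36 mm above the deck, centred on the axis; the bar lies along the pointer direction.
- knob (a joint): Angle of the knob, rad, with stops at 0 and 4.71, growing clockwise seen from above; 0.3 to 0.9 as found (pointer toward the right). At 0 the pointer direction is -45 degrees (counter-clockwise positive) from the regulator's +x. It stays where it is left. As found, the mark is reached by turning clockwise. Turning takes about 0.06 N m.
- pointer (a point): Where the knob's pointer line meets the dial: 33 mm from the axis in the pointer direction, 2 mm above the deck. The pointer is a white line along one half only of the bar grip's top, down that end of the bar and over the skirt's edge.
- red_mark (a point): Centre of the red mark on the dial, 33 mm from the knob's axis, 1.5 mm above the deck: a fixed rider 10 mm long radially, 6 mm wide, with a small upturned outer end, on the near (front) half of the dial. Its place differs each time; it corresponds to a knob angle of 1.7 to 2.7 rad.
- cover (a joint): Travel of the yellow lock cover, m: 0 fully open (left end of the regulator), 0.110 fully home over the knob, against two steel stop pins. It slides along the regulator's -y; as found it is 0 to 0.012. It stays where it is left; sliding it takes about 1.5 to 3 N.
- cover_grip (a point): Middle of the black grip rib on the yellow cover, 90 mm above the desk. Rib: 46 mm long (along the slide), 14 mm thick (across it), 75 to 100 mm above the desk, on the cover's flat roof at 75 mm. Cover: 84 mm wide, 70 mm long, open at the end toward the knob; it clears the knob at any angle. With the cover at 0 this point is 110 mm from the knob's axis.
- paintbrush: Brush with a wooden handle, 180 mm long, 15 mm high, loose on the desk behind the regulator. Origin at the centre of its underside. A bystander.
- blue_bottle: Small white bottle with a blue cap, 38 mm across, 71 mm tall, standing loose on the desk behind the regulator. Origin at the centre of its underside. A bystander.

How it is judged:
By the outcome, as a careful person would: the job done as asked, in the order asked, and still so for the second after the job is handed in, with the robot touching nothing.
It also fails if it takes over 50 s, if anything falls off the work surface, if the arm or the gripper's body presses on something with over 40 N, if the wrist force passes 120 N, or if a joint passes its speed limit or range.

## Robot

A 6-joint arm with a two-finger parallel gripper is mounted at the origin on a cart in front of the work surface, level with it; the furniture and walls round the work are solid. World frame = base frame: x ahead of the robot, y to its left, z up, the work surface at z = 0. Lengths are in mm, angles in degrees, forces in N, time in s.
With the tool pointing down it reaches from about 350 to 850 mm from the base axis. Payload 8.1 kg.
Tool frame: the origin (TCP) lies at the very end of the fingers, on their centre line; the grasp point (between the pads) lies 19 mm behind it; z points along the fingers, y is the line along which they close (so a half turn about z gives the same grasp; the last joint's range is limited). The gripper opens to 85 mm and grips with 20 to 120 N. Pads are 22 mm wide; open, the fingers measure 114 mm over their backs; the gripper's body (76 mm by 85 mm) begins 54 mm behind the grasp point. The pads swing forward as they close: fully open they stand 13 mm farther back than shut.
Start: joints at [-80.867, 7.471, 85.268, -0, 87.261, -4.893], TCP at [145.438, -582.111, 231.292] pointing down, gripper open.
Joint ranges: [-169.43, 169.43], [-51.17, 129.36], [1.28, 143.12], [-76.62, 256.62], [0, 156.53], [-152.29, 152.29]. Speed limits (degrees/s): [136.94, 136.94, 159.86, 180, 180, 180].

## Interface

Orientations are given as [roll, pitch, yaw] about the fixed x, y, z axes, in that order (R = Rz(yaw) Ry(pitch) Rx(roll)).
In Python, from bench import * gives the robot as it stands.
- The arm moves only by the tool play_rows, never from a script. Its argument "increments" is a list of rows, each a list of 3 entries, a list of its own where there are three numbers: the gripper's target within -1 to 1 (fully open at 1, half-way at 0, shut at -1), then the shift along the tool's x, y, z in mm, then the turn about the tool's z in rad. A call has 1 to 12 rows; each row shifts and turns the commanded pose from where the row before left it, along the tool's axes as they then stand; what a row does not reach is not made up. A row lasts 1/12 s, in which the tool goes at most 41.7 mm and 7.16 degrees, less where a joint would pass 70% of its speed; a pose out of reach is approached as far as the arm can. A call is refused whole if a number of a shift passes 41.7 or a number of a turn 0.125, either way. A call with a gripper value outside its range is refused whole. The fingers move at their own pace and stop on an object; "force" is the grip in N (left out, the last holds). Time passes only in rows, so rows that do not move let the fingers close. It gives the time, the measured TCP pose, the force, the opening and the grip force at its end, in the units of the state.
- sense(): the state, without advancing time (a new reading comes with each control period).
- snapshot(name): name is "side" or "top" or "wrist"; returns a dict with "color" (420x560x3 uint8, red, green, blue), "intrinsics" (3x3 intrinsics, pixels), "k1" (the pictures are not rectified: a ray, as slopes to the right and down, at radius r is drawn at 1 + k1 r^2 times it, then the intrinsics apply), "world_from_camera" (4x4, takes a point from camera to world coordinates). Camera axes: x right, y down, z forward; pixel columns grow to the right and rows downward; lengths in mm; the calibration is good to about 2 mm. A picture is of the moment at which its call begins. There is no depth.
- hand_in(): hands the job in; it is judged then, once.
Trained networks look in a picture, given as the dict that the camera call returned (one of the last four; its "shot" number tells which), for a name from the list of things; names that differ only in an ending like _2 or _b are one class to them, and where a whole thing is asked for, a point or a joint stands for the part that bears it (a point fixed in the world has none). Each returns a list of dicts, best first, with "p" (0 to 1); they miss things now and then, are a little off and sometimes report something else, mostly with a low value. They report only what shows in the picture. A call takes as long as a camera call.
- find_in(query, picture): "xyz" ([x, y, z] in mm, in the coordinates of the camera as it stood for that picture, good to about 4 mm: the middle of the surface that is visible of it).
- regions_of(query, picture): "mask" (420x560 bool, what is visible of it).
- pinpoint(query, picture): "xyz" ([x, y, z] in mm, in the coordinates of the camera as it stood for that picture, good to about 4 mm: a listed point, or the origin of a listed thing).
The state is a dict: "time": time; "joint_pos": joint angles; "qd": joint speeds; "joint_efforts": joint torques, N m; "tool_pos": TCP position; "tcp_rot": TCP orientation; "ft_force": force on the tool from outside, world axes, zero at the start; "wrist_torque": the same for the moment, N m; "finger_gap": finger opening in mm; "grip_force": force on a finger pad.
Only numpy, scipy, OpenCV 4.12 (cv2) and the standard library are available. Lean on these libraries where they do the work, as an engineer would, in place of code of your own. Each camera call takes 0.05 s, during which the arm holds its last target. There are 200 camera calls.

## Working session

There is one attempt and no reset: what is moved stays moved. The work goes in short steps, Python scripts to look and compute and a tool call to move; the robot and the scene stay as the last step left them, time stands still between calls to the robot, and variables do not carry over. Pictures are saved under pics/ and viewed, at most 10 in all, crops included, and the job is handed in when it is done.

Besides the shell and the picture viewer there is one more tool, called after ">>>" by a JSON object that holds its "api" and its "payload", one argument or row to a line. play_rows: Moves the arm, as the interface text tells. Its arguments: {"type":"object","properties":{"increments":{"type":"array","items":{"type":"array"}},"force":{"type":"number"}},"required":["increments"]}

```bash
mkdir -p pics; cat > h.py <<'E'
from bench import *
import numpy as np, cv2
def save(s,n): cv2.imwrite(f'pics/{n}.png',s['color'][:,:,::-1])
def w(s,p): return (np.array(s['world_from_camera'])@np.r_[p,1])[:3]
def pp(s,names):
    for q in names:
        for d in pinpoint(q,s)[:2]: print(q,round(d['p'],2),w(s,d['xyz']).round(1))
def ray(s,u,v,z):
    K=np.array(s['intrinsics']);d=np.array([(u-K[0,2])/K[0,0],(v-K[1,2])/K[1,1]])
    x=d.copy()
    for _ in range(20): x=d/(1+s['k1']*(x@x))
    T=np.array(s['world_from_camera']);r=T[:3,:3]@np.r_[x,1];o=T[:3,3]
    return o+r*(z-o[2])/r[2]
E
python3 - <<'E'
from h import *
ims=[]
for n in ['top','side']:
    s=snapshot(n);save(s,n+'0');print(n)
    pp(s,['regulator','knob_axis','pointer','red_mark','cover_grip','blue_bottle','paintbrush'])
print(sense())
E
```

```text
top
regulator 0.75 [481.2 -22.6   2.5]
knob_axis 0.56 [472.6 -71.9  31.7]
pointer 0.67 [ 477.9 -109.    31.5]
red_mark 0.53 [441.4 -75.7  40.4]
cover_grip 0.6 [496.2  25.1  87.2]
blue_bottle 0.66 [683.1  64.6  -2.4]
paintbrush 0.65 [ 671.9 -155.3    2.2]
side
regulator 0.78 [ 4.837e+02 -2.270e+01  1.000e-01]
knob_axis 0.58 [471.2 -73.   27.6]
pointer 0.96 [ 479.6 -106.7   32.8]
red_mark 0.61 [441.8 -74.5  25.7]
cover_grip 0.59 [497.2  20.3  88.4]
blue_bottle 0.91 [680.5  64.2  -3.1]
paintbrush 0.77 [ 671.5 -152.5   -2.1]
{'time': 0.8, 'joint_pos': array([-8.08652012e+01,  7.46816528e+00,  8.52652599e+01,  1.87806218e-03,
        8.72597834e+01, -4.89429429e+00]), 'qd': array([-0.02184917, -0.04303615,  0.02277327,  0.05276446, -0.03623177,
       -0.01215517]), 'joint_efforts': array([ 1.02266891e-03, -5.69248796e+01, -5.00835836e+01, -6.44305942e-07,
        7.99076297e-04,  1.54224171e-05]), 'tool_pos': array([ 145.47574352, -582.13734342,  231.34791031]), 'tcp_rot': array([ 1.79993073e+02, -1.28966473e-03,  1.40290035e+01]), 'ft_force': array([-0.71033533,  0.65134366, -0.08044887]), 'wrist_torque': array([-0.03505931, -0.03570826, -0.04054937]), 'grip_force': 0.0, 'finger_gap': 85.20956016618014}
```

View pics/top0.png

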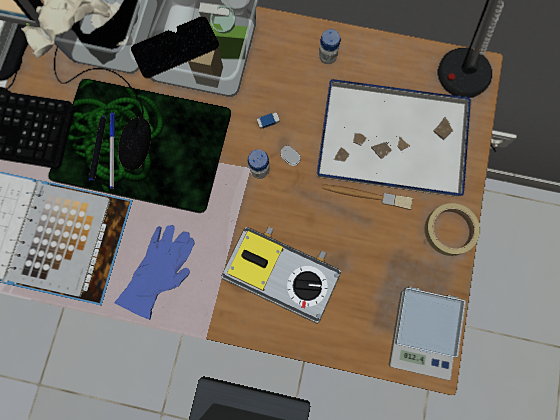

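The top view shows the regulator at about (280,275), with the knob at (308,287), the red mark at (303,304) and the cover at (255,257). The bystanders are well behind it. I'm moving above the knob.

>>> {"api": "play_rows", "payload": {
  "increments": [
    [1, [27.5, -26, 0], 0],
    [1, [27.5, -26, 0], 0],
    [1, [27.5, -26, 0], 0],
    [1, [27.5, -26, 0], 0],
    [1, [27.5, -26, 0], 0],
    [1, [27.5, -26, 0], 0],
    [1, [27.5, -26, 0], 0],
    [1, [27.5, -26, 0], 0],
    [1, [27.5, -26, 0], 0],
    [1, [27.5, -26, 0], 0],
    [1, [27.5, -26, 0], 0],
    [1, [27.5, -26, 0], 0]
  ]
}}

```text
time: 1.8
tool_pos: [390.7, -197.8, 231.7]
tcp_rot: [180.0, -0.0, 14.0]
ft_force: [0.7, -0.5, 0.1]
finger_gap: 85.3
grip_force: 0.0
```

>>> {"api": "play_rows", "payload": {
  "increments": [
    [1, [27.5, -26, 0], 0],
    [1, [27.5, -26, 0], 0],
    [1, [27.5, -26, 0], 0],
    [1, [27.5, -26, 0], 0],
    [1, [0, 0, 0], -0.12],
    [1, [0, 0, 0], -0.12],
    [1, [0, 0, 0], -0.12],
    [1, [0, 0, 0], -0.12],
    [1, [0, 0, 0], -0.12],
    [1, [0, 0, 0], -0.12],
    [1, [0, 0, 0], -0.12],
    [1, [0, 0, 0], -0.12]
  ]
}}

```text
time: 2.8
tool_pos: [471.5, -71.9, 231.4]
tcp_rot: [180.0, -0.0, 69.4]
ft_force: [0.1, 0.6, 0.6]
finger_gap: 85.6
grip_force: 0.0
```

>>> {"api": "play_rows", "payload": {
  "increments": [
    [1, [0, 0, 0], -0.12],
    [1, [0, 0, 0], -0.12],
    [1, [0, 0, 0], -0.12],
    [1, [0, 0, 0], -0.12],
    [1, [0, 0, 0], 0],
    [1, [0, 0, 0], 0]
  ]
}}

```text
time: 3.3
tool_pos: [471.5, -71.9, 231.4]
tcp_rot: [180.0, 0.0, 96.3]
ft_force: [-0.3, -0.3, 0.8]
finger_gap: 85.3
grip_force: 0.0
```

```bash
python3 - <<'E'
from h import *
s=snapshot('wrist');save(s,'w1')
pp(s,['regulator','knob_axis','pointer','red_mark','cover_grip'])
t=sense();print(t['time'],t['tool_pos'],t['tcp_rot'],t['joint_pos'])
print(np.array(s['world_from_camera']).round(2))
E
```

```text
regulator 0.63 [485.6 -25.1   0. ]
knob_axis 0.82 [475.5 -77.8  38.7]
pointer 0.74 [ 480.8 -108.1   34.5]
red_mark 0.61 [443.1 -77.7  33. ]
cover_grip 0.91 [501.6  25.   90.5]
3.6 [471.490514   -71.87385171 231.29837922] [-1.79999631e+02  2.34129916e-04  9.64508434e+01] [-1.48298236e+01 -1.19456498e+01  1.04177921e+02 -3.52275310e-04
  8.77679872e+01 -2.12806532e+01]
[[ 9.9000e-01  1.1000e-01  3.0000e-02  4.6460e+02]
 [ 1.1000e-01 -9.6000e-01 -2.7000e-01 -4.7200e+00]
 [ 0.0000e+00  2.7000e-01 -9.6000e-01  3.7356e+02]
 [ 0.0000e+00  0.0000e+00  0.0000e+00  1.0000e+00]]
```

View pics/w1.png

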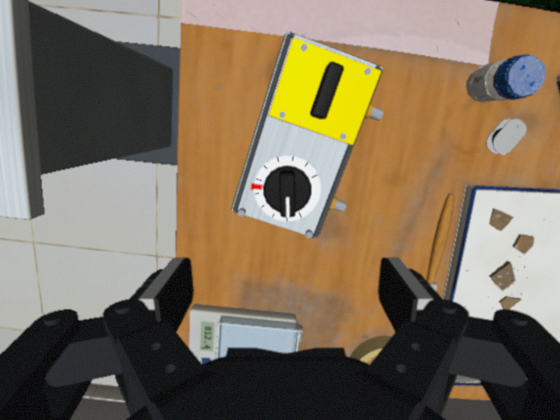

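The wrist view shows the knob near (288,188), the red mark at (257,187), the white pointer running down to (289,218), and the rib at (327,90). I'll measure these more finely.

```bash
python3 - <<'E'
from h import *
s=snapshot('wrist');c=s['color'].astype(int)
cr=s['color'][20:250,220:400,::-1];cv2.imwrite('pics/w2.png',cv2.resize(cr[110:220,0:140],None,fx=5,fy=5,interpolation=cv2.INTER_CUBIC))
R,G,B=c[...,0],c[...,1],c[...,2]
yy,xx=np.mgrid[:420,:560]
reg=(xx>240)&(xx<335)&(yy>145)&(yy<235)
red=reg&(R>150)&(G<80)&(B<80); u,v=xx[red].mean(),yy[red].mean();print('red',u,v,ray(s,u,v,34).round(1))
# white disc -> dial outline hull
wh=(reg&(R>205)&(G>205)&(B>205)).astype(np.uint8)
n,l,st,ce=cv2.connectedComponentsWithStats(wh);k=1+st[1:,4].argsort()[::-1][:3];print(st[k],ce[k])
m=(l==k[0]);p=cv2.convexHull(np.argwhere(m)[:,::-1].astype(np.float32)).reshape(-1,2)
P=np.array([ray(s,a,b,33.5)[:2] for a,b in p])
A=np.c_[2*P,np.ones(len(P))];q=np.linalg.lstsq(A,(P**2).sum(1),rcond=None)[0];print('dial',q[:2],np.sqrt(q[2]+q[:2]@q[:2]))
yl=((R>180)&(G>170)&(B<80)&(yy<150)).astype(np.uint8);print('cover rect');
cn=max(cv2.findContours(yl,0,2)[0],key=cv2.contourArea)
bp=cv2.boxPoints(cv2.minAreaRect(cn));print(np.array([ray(s,a,b,75) for a,b in bp]).round(1))
bl=((R<60)&(G<60)&(B<60)&(xx>300)&(xx<355)&(yy>55)&(yy<125)).astype(np.uint8)
cn=max(cv2.findContours(bl,0,2)[0],key=cv2.contourArea);r=cv2.minAreaRect(cn);b=cv2.boxPoints(r);print('rib',np.array([ray(s,*a,95) for a in b]).round(1),ray(s,*r[0],92))
E
```

```text
red 255.72727272727272 186.21212121212122 [439.6 -76.3  34. ]
[[ 254  155   68   63 1057]
 [ 253  190   33   32  316]
 [ 286  198   15   24  106]] [[294.85146641 177.58940397]
 [266.54746835 206.48417722]
 [291.68867925 213.66981132]]
dial [474.37725273 -75.27185944] 37.63021330141628
cover rect
[[ 4.463e+02  5.000e-01  7.500e+01]
 [ 4.634e+02  6.680e+01  7.500e+01]
 [ 5.441e+02  5.060e+01  7.500e+01]
 [ 5.311e+02 -1.830e+01  7.500e+01]]
rib [[484.3   4.2  95. ]
 [494.4  47.8  95. ]
 [507.   45.2  95. ]
 [497.3   1.3  95. ]] [496.15856506  25.32613508  92.        ]
```

View pics/w2.png

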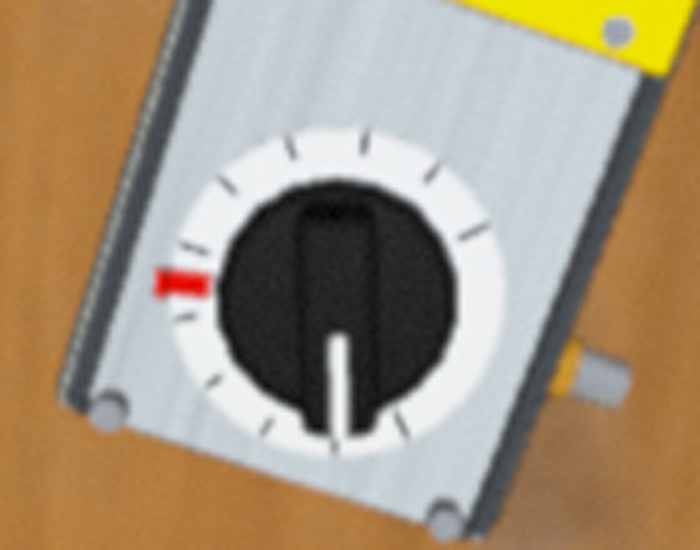

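>>> {"api": "play_rows", "payload": {
  "increments": [
    [-0.1, [-3.5, 2.1, 20], -0.02],
    [-0.1, [0, 0, 30], 0],
    [-0.1, [0, 0, 30], 0],
    [-0.1, [0, 0, 30], 0],
    [-0.1, [0, 0, 30], 0],
    [-0.1, [0, 0, 20], 0],
    [-0.1, [0, 0, 12], 0],
    [-0.1, [0, 0, 6], 0],
    [-0.1, [0, 0, 6], 0],
    [-0.1, [0, 0, 0], 0]
  ],
  "force": 25
}}

```text
time: 4.48
tool_pos: [474.2, -75.2, 47.2]
tcp_rot: [180.0, 0.0, 97.7]
ft_force: [-0.1, 0.1, -0.7]
finger_gap: 38.3
grip_force: 0.0
```

>>> {"api": "play_rows", "payload": {
  "increments": [
    [-1, [0, 0, 0], 0],
    [-1, [0, 0, 0], 0],
    [-1, [0, 0, 0], 0],
    [-1, [0, 0, 0], 0],
    [-1, [0, 0, 0], 0],
    [-1, [0, 0, 0], 0]
  ]
}}

```text
time: 4.98
tool_pos: [473.9, -75.6, 48.8]
tcp_rot: [-180.0, 0.0, 97.7]
ft_force: [-7.8, -0.8, 9.3]
finger_gap: 15.7
grip_force: 25.7
```

```bash
python3 - <<'E'
from h import *
s=snapshot('wrist');save(s,'w3')
t=sense();print(t['time'],t['tool_pos'],t['tcp_rot'],t['ft_force'],t['wrist_torque'],t['finger_gap'],t['grip_force'])
E
```

```text
5.0333 [473.88958328 -75.5717887   48.83129794] [-1.79972809e+02  4.37218375e-02  9.76780779e+01] [-7.63233856 -0.93428325  9.53947516] [-0.12964066  1.3107524  -0.01635581] 15.432605266071455 25.679214298725128
```

View pics/w3.png

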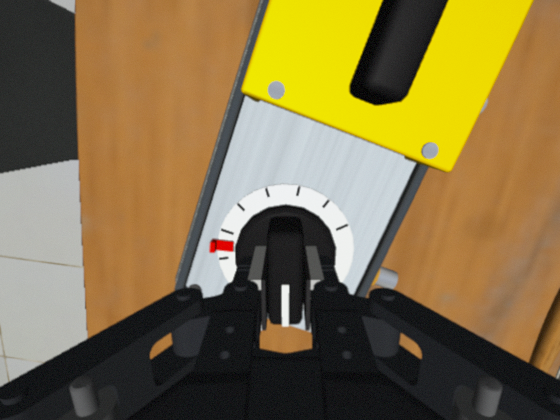

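The grip is on the bar (285,270) and the pointer end shows at (285,305). I'll ease the contact and turn 1.68 rad clockwise.

>>> {"api": "play_rows", "payload": {
  "increments": [
    [-1, [0, -0.8, -3], 0],
    [-1, [0, 0, 0], 0.12],
    [-1, [0, 0, 0], 0.12],
    [-1, [0, 0, 0], 0.12],
    [-1, [0, 0, 0], 0.12],
    [-1, [0, 0, 0], 0.12],
    [-1, [0, 0, 0], 0.12],
    [-1, [0, 0, 0], 0.12],
    [-1, [0, 0, 0], 0.12]
  ]
}}

```text
time: 5.78
tool_pos: [473.5, -75.3, 49.7]
tcp_rot: [179.9, -0.0, 42.3]
ft_force: [8.5, -2.2, -19.1]
finger_gap: 15.1
grip_force: 27.7
```

>>> {"api": "play_rows", "payload": {
  "increments": [
    [-1, [0, 0, 0], 0.12],
    [-1, [0, 0, 0], 0.12],
    [-1, [0, 0, 0], 0.12],
    [-1, [0, 0, 0], 0.12],
    [-1, [0, 0, 0], 0.12],
    [-1, [0, 0, 0], 0.12],
    [-1, [0, 0, 0], 0],
    [-1, [0, 0, 0], 0],
    [-1, [0, 0, 0], 0]
  ]
}}

```text
time: 6.53
tool_pos: [473.6, -75.3, 49.7]
tcp_rot: [180.0, -0.1, 1.4]
ft_force: [8.4, -2.9, -17.7]
finger_gap: 15.5
grip_force: 27.6
```

```bash
python3 - <<'E'
from h import *
s=snapshot('wrist');cv2.imwrite('pics/w4.png',cv2.resize(s['color'][180:350,180:400,::-1],None,fx=3,fy=3,interpolation=cv2.INTER_CUBIC))
t=sense();print(t['time'],t['tool_pos'],t['tcp_rot'],t['ft_force'],t['wrist_torque'],t['finger_gap'],t['grip_force'])
E
```

```text
6.5833 [473.64360185 -75.34805557  49.71638849] [ 1.79985640e+02 -8.82512947e-02  1.40110853e+00] [  8.61023997  -2.64518605 -18.34844727] [-0.27598707 -1.44554499 -0.05479801] 15.020607552563082 27.64326184988022
```

View pics/w4.png

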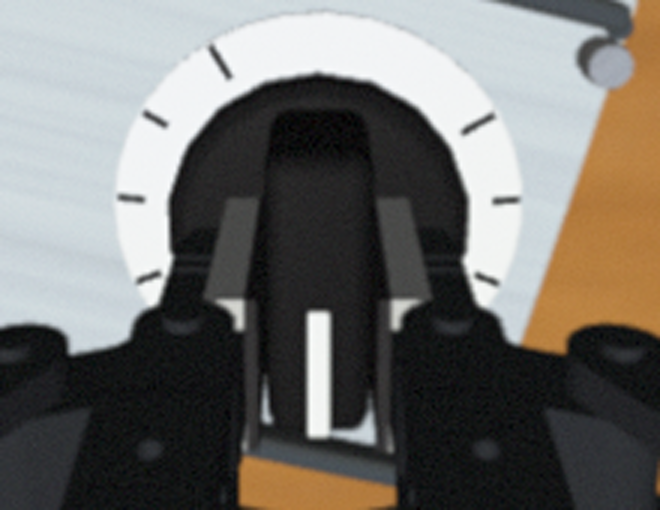

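>>> {"api": "play_rows", "payload": {
  "increments": [
    [-1, [0, 0, 2], 0],
    [-0.1, [0, 0, 0], 0],
    [-0.1, [0, 0, 0], 0],
    [-0.1, [0, 0, 0], 0],
    [-0.1, [0, 0, -10], 0],
    [-0.1, [0, 0, -20], 0],
    [-0.1, [0, 0, -35], 0],
    [-0.1, [0, 0, -35], 0],
    [-0.1, [0, 0, -35], -0.12],
    [-0.1, [0, 0, -25], -0.12],
    [-0.1, [0, 0, -10], -0.12],
    [-0.1, [0, 0, 0], -0.12]
  ]
}}

```text
time: 7.58
tool_pos: [475.3, -75.7, 223.8]
tcp_rot: [179.7, -0.3, 29.3]
ft_force: [0.3, -0.3, 0.2]
finger_gap: 38.7
grip_force: 0.0
```

>>> {"api": "play_rows", "payload": {
  "increments": [
    [-0.1, [0, 0, 0], -0.12],
    [-0.1, [0, 0, 0], -0.12],
    [-0.1, [0, 0, 0], -0.12],
    [-0.1, [0, 0, 0], -0.12],
    [-0.1, [0, 0, 0], -0.12],
    [-0.1, [0, 0, 0], -0.12],
    [-0.1, [0, 0, 0], -0.12],
    [-0.1, [0, 0, 0], 0],
    [-0.1, [0, 0, 0], 0]
  ]
}}

```text
time: 8.33
tool_pos: [473.3, -75.2, 219.1]
tcp_rot: [179.9, -0.0, 76.8]
ft_force: [0.3, 0.9, 0.1]
finger_gap: 38.7
grip_force: 0.0
```

```bash
python3 - <<'E'
from h import *
s=snapshot('wrist');save(s,'w5full')
a=pinpoint('knob_axis',s)[0];u0=np.array(s['intrinsics'])@(np.array(a['xyz'])/a['xyz'][2]);u,v=u0[:2].astype(int);print('crop origin',u-60,v-50)
cv2.imwrite('pics/w5.png',cv2.resize(s['color'][v-50:v+50,u-60:u+60,::-1],None,fx=6,fy=6,interpolation=cv2.INTER_CUBIC))
pp(s,['knob_axis','pointer','red_mark','cover_grip'])
t=sense();print(t['time'],t['tool_pos'],t['tcp_rot'])
E
```

```text
crop origin 228 141
knob_axis 0.86 [476.9 -79.1  36. ]
pointer 0.76 [444.8 -72.9  35.3]
pointer 0.24 [678.6  66.3  -2.2]
red_mark 0.61 [445.9 -78.1  36.6]
cover_grip 0.63 [499.1  27.5  91.5]
8.6333 [473.18212822 -75.21723592 218.3625592 ] [1.79997055e+02 7.59437563e-04 7.69686421e+01]
```

View pics/w5.png

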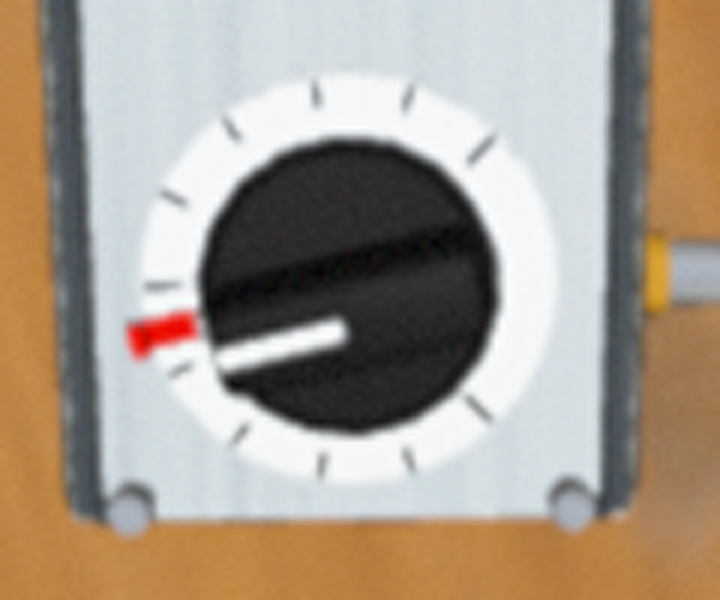

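```bash
python3 - <<'E'
from h import *
s=snapshot('wrist');ox,oy=228,141
f=lambda a,b,z: ray(s,ox+a/6,oy+b/6,z)[:2]
ang=lambda d: np.degrees(np.arctan2(d[1],d[0]))%360
p1,p2=f(346,330,68),f(218,361,68);print('ptr',p1,p2,ang(p2-p1))
c=s['color'].astype(int);R,G,B=c[...,0],c[...,1],c[...,2];yy,xx=np.mgrid[:420,:560]
reg=(xx>235)&(xx<335)&(yy>145)&(yy<235)
# pointer line by colour inside black
wh=reg&(R>150)&(G>150)&(B>150)&(xx>ox+38)&(xx<ox+57)&(yy>oy+50)&(yy<oy+64)
q=np.array([f((a-ox)*6,(b-oy)*6,68) for b,a in np.argwhere(wh)]);l=cv2.fitLine(q.astype(np.float32),2,0,.01,.01).ravel();print('ptr fit',len(q),ang(l[:2]),ang(-l[:2]),l[2:])
red=reg&(R>140)&(G<90)&(B<90);q=np.array([f((a-ox)*6,(b-oy)*6,33.5) for b,a in np.argwhere(red)]);m=q.mean(0)
# dial outline
w8=(reg&(R>225)&(G>225)&(B>225)).astype(np.uint8);n,L,st,ce=cv2.connectedComponentsWithStats(w8)
h=[]
for k in range(1,n):
    if st[k,4]>80: h+=list(np.argwhere(L==k)[:,::-1])
h=cv2.convexHull(np.array(h,np.float32)).reshape(-1,2)
P=np.array([ray(s,a,b,33.5)[:2] for a,b in h]);A=np.c_[2*P,np.ones(len(P))]
x=np.linalg.lstsq(A,(P**2).sum(1),rcond=None)[0];print('dial',x[:2],np.sqrt(x[2]+x[:2]@x[:2]))
e=[f(350+dx,278+dy,33.5) for dx,dy in((-210,0),(208,0),(0,-205),(0,205))];print('manual c',np.mean(e,0),e)
i,o=f(197,326,33.5),f(150,335,33.5);print('mark ctr',m,ang(m-x[:2]),'edge pts',i,o,ang(o-i),ang(i-x[:2]))
E
```

```text
ptr [473.79965317 -76.06711058] [452.66185337 -76.40183242] 180.90721579975275
ptr fit 71 1.7352694 181.73528 [463.72678 -75.81267]
dial [474.2645602  -75.53147467] 37.141297269965655
manual c [474.62520335 -75.38017393] [array([438.59594949, -66.47954068]), array([510.72503175, -83.19063465]), array([482.91821584, -39.85164947]), array([ 466.26161631, -111.99887093])]
mark ctr [439.2861247  -76.37340318] 181.37883917761195 edge pts [446.29285026 -77.21758167] [437.70758027 -76.91775618] 177.99985831019174 183.44955888032814
```

>>> {"api": "play_rows", "payload": {
  "increments": [
    [-0.1, [-35, 0, 20], 0],
    [-0.1, [-33, 0, 20], 0],
    [-0.1, [0, -30, 40], 0],
    [-0.1, [0, 0, 20], 0],
    [-0.1, [0, 0, 0], 0],
    [-0.1, [0, 0, 0], 0],
    [-0.1, [0, 0, 0], 0]
  ]
}}

```text
time: 9.27
tool_pos: [435.2, -136.4, 127.1]
tcp_rot: [179.8, 0.0, 77.1]
ft_force: [-0.2, -0.4, 1.5]
finger_gap: 38.3
grip_force: 0.0
```

```bash
python3 - <<'E'
from h import *
s=snapshot('wrist');save(s,'w6full')
a=pinpoint('knob_axis',s)[0];u0=np.array(s['intrinsics'])@(np.array(a['xyz'])/a['xyz'][2]);u,v=u0[:2].astype(int);print('crop origin',u-80,v-70)
cv2.imwrite('pics/w6.png',cv2.resize(s['color'][max(v-70,0):v+70,u-80:u+80,::-1],None,fx=4,fy=4,interpolation=cv2.INTER_CUBIC))
t=sense();print(t['time'],t['tool_pos'],np.array(s['world_from_camera'])[:3,3])
E
```

```text
crop origin 239 50
9.3667 [ 435.78498425 -136.48802486  127.65919675] [450.55180806 -70.34538624 269.25907271]
```

View pics/w6.png

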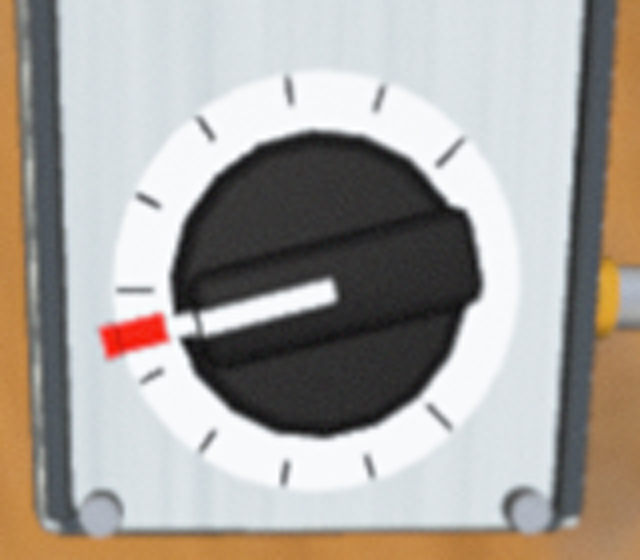

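The close view from overhead shows the pointer, running (330,290) to (175,327), collinear with the red mark at (135,335) to within about 1°. The setting is done, so I'm moving on to the cover rib.

>>> {"api": "play_rows", "payload": {
  "increments": [
    [-0.1, [34.2, 4.7, -10], 0],
    [-0.1, [34.2, 4.7, -10], 0],
    [-0.1, [34.2, 4.7, 0], 0],
    [-0.1, [34.2, 4.7, 0], 0],
    [-0.1, [34.2, 4.8, 0], 0],
    [-0.1, [0, 0, 0], 0],
    [-0.1, [0, 0, 20], 0],
    [-0.1, [0, 0, 20], 0],
    [-0.1, [0, 0, 15], 0],
    [-0.1, [0, 0, 9], 0],
    [-0.1, [0, 0, 0], 0],
    [-0.1, [0, 0, 0], 0]
  ]
}}

```text
time: 10.37
tool_pos: [495.5, 25.5, 81.8]
tcp_rot: [180.0, -0.0, 77.1]
ft_force: [-0.0, -0.2, -0.3]
finger_gap: 38.2
grip_force: 0.0
```

>>> {"api": "play_rows", "payload": {
  "increments": [
    [-1, [0, 0, 0], 0],
    [-1, [0, 0, 0], 0],
    [-1, [0, 0, 0], 0],
    [-1, [0, 0, 0], 0],
    [-1, [0, 0, 0], 0],
    [-1, [0, 0, 0], 0]
  ]
}}

```text
time: 10.87
tool_pos: [496.0, 25.4, 82.6]
tcp_rot: [179.9, -0.0, 77.1]
ft_force: [-1.3, -0.7, 8.0]
finger_gap: 13.3
grip_force: 29.1
```

```bash
python3 - <<'E'
from h import *
s=snapshot('wrist');save(s,'w7')
t=sense();print(t['time'],t['tool_pos'],t['tcp_rot'],t['ft_force'],t['wrist_torque'],t['finger_gap'],t['grip_force'])
E
```

```text
10.9167 [496.02731807  25.36373991  82.61628533] [ 1.79856161e+02 -2.12141868e-02  7.70602911e+01] [-1.69201244  0.07851407  6.98315822] [0.02689102 0.35242913 0.15764233] 13.081472882602746 29.053413569927216
```

View pics/w7.png

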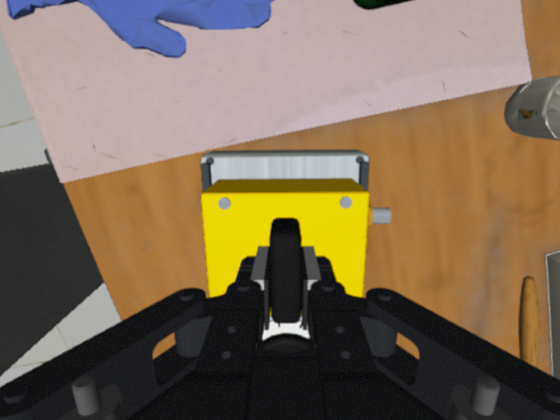

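The rib is held squarely at (286,270). Sliding the cover toward the knob.

>>> {"api": "play_rows", "payload": {
  "increments": [
    [-1, [-6, 0, -0.7], 0],
    [-1, [-10, 0, 0], 0],
    [-1, [-12, 0.1, 0], 0],
    [-1, [-12, 0.1, 0], 0],
    [-1, [-12, 0.1, 0], 0],
    [-1, [-12, 0.1, 0], 0],
    [-1, [-10, 0.1, 0], 0],
    [-1, [-8, 0, 0], 0],
    [-1, [-6, 0, 0], 0],
    [-1, [-4, 0, 0], 0],
    [-1, [0, 0, 0], 0]
  ],
  "force": 40
}}

```text
time: 11.83
tool_pos: [475.5, -66.7, 82.7]
tcp_rot: [179.8, 0.0, 77.0]
ft_force: [4.8, -2.4, 6.1]
finger_gap: 13.2
grip_force: 42.6
```

>>> {"api": "play_rows", "payload": {
  "increments": [
    [-1, [-2, 0, 0], 0],
    [-1, [-2, 0, 0], 0],
    [-1, [-2, 0, 0], 0],
    [-1, [0, 0, 0], 0],
    [-1, [0, 0, 0], 0]
  ]
}}

```text
time: 12.25
tool_pos: [474.4, -72.0, 82.7]
tcp_rot: [179.8, 0.0, 77.0]
ft_force: [5.2, -1.6, 5.1]
finger_gap: 12.7
grip_force: 42.6
```

>>> {"api": "play_rows", "payload": {
  "increments": [
    [-1, [-1, 0, 0], 0],
    [-1, [-1, 0, 0], 0],
    [-1, [-1, 0, 0], 0],
    [-1, [0, 0, 0], 0]
  ]
}}

```text
time: 12.58
tool_pos: [473.7, -74.7, 82.7]
tcp_rot: [179.8, 0.0, 77.0]
ft_force: [4.8, -0.3, 3.6]
finger_gap: 13.1
grip_force: 42.6
```

>>> {"api": "play_rows", "payload": {
  "increments": [
    [-1, [-1, 0, 0], 0],
    [-1, [-1, 0, 0], 0],
    [-1, [0, 0, 0], 0]
  ]
}}

```text
time: 12.83
tool_pos: [473.7, -75.0, 82.7]
tcp_rot: [179.8, -0.2, 77.0]
ft_force: [8.7, 8.4, 4.5]
finger_gap: 13.0
grip_force: 42.5
```

Force is building against the stops at the expected place, about 103 mm of travel. One more press, then I'll relax, release and lift.

>>> {"api": "play_rows", "payload": {
  "increments": [
    [-1, [-1, 0, 0], 0],
    [-1, [0, 0, 0], 0],
    [-1, [0, 0, 0], 0]
  ]
}}

```text
time: 13.08
tool_pos: [473.7, -75.1, 82.7]
tcp_rot: [179.8, -0.2, 77.0]
ft_force: [8.3, 12.4, 4.9]
finger_gap: 12.7
grip_force: 42.5
```

>>> {"api": "play_rows", "payload": {
  "increments": [
    [-0.1, [0, 0, 0], 0],
    [-0.1, [0, 0, 0], 0],
    [-0.1, [0, 0, 0], 0],
    [-0.1, [0, 0, 0], 0],
    [-0.1, [0, 0, -10], 0],
    [-0.1, [0, 0, -25], 0],
    [-0.1, [0, 0, -35], 0],
    [-0.1, [0, 0, -35], 0],
    [-0.1, [-20, 0, -25], 0],
    [-0.1, [-20, 0, 0], 0],
    [-0.1, [0, 0, 0], 0],
    [-0.1, [0, 0, 0], 0]
  ]
}}

```text
time: 14.08
tool_pos: [463.0, -115.8, 212.5]
tcp_rot: [180.0, 0.0, 76.9]
ft_force: [0.0, 0.2, -0.5]
finger_gap: 38.6
grip_force: 0.0
```

```bash
python3 - <<'E'
from h import *
s=snapshot('wrist');save(s,'w8')
pp(s,['knob_axis','cover_grip'])
t=sense();print(t['time'],t['tool_pos'],t['ft_force'])
E
```

```text
cover_grip 0.62 [477.1 -74.3  89.4]
14.2333 [ 462.6457263  -114.38018707  210.95130257] [ 0.02706581 -0.49400971 -0.68299188]
```

View pics/w8.png

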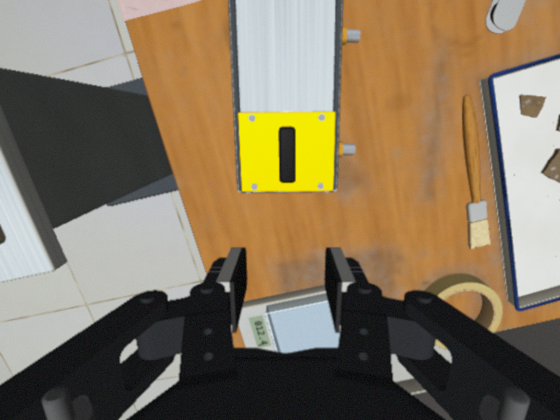

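The cover now sits over the knob at the right end, with its rib at (287,155). It is against the stops and the gripper is clear. Handing in.

```bash
python3 -c "
from bench import *
print(hand_in())"
```

```text
the job is handed in; nothing more can be done
None
```

The knob's pointer is lined up with the red mark to within about 1°, the yellow cover is fully home against its stops over the knob, the brush and bottle were not touched, and the job was handed in at about 14 s.

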